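# Lock the test pressure and hold the inspection mirror on the gauge's limit tab

### The job

Record a reading of the clamped fuel pressure gauge: first turn the regulator knob until its pointer stands at the long set mark, then slide the locking fork fully home over the pointer. Then swing the sprung inspection mirror by its upright peg until the inspection camera sees the limit tab on top of the gauge in the middle of the mirror, and finish while still holding the mirror steady at that angle, since it springs back when let go. Leave the loose things on the bench where they lie.

Things in the scene. Friction and masses are not known exactly. Their poses are not given: they have to be found in the camera images.
- regulator: Pressure regulator bolted to the bench: aluminium block 215 x 90 mm, top face 40 mm up. Origin on the bench under the knob's axis; the block runs from 55 mm behind to 160 mm ahead of it along its own +x. The long set mark (28 mm dark line on top of the block) runs along own +x from the knob; the locking fork lies farther out along own +x.
- knob (a joint): Angle of the regulator knob about the vertical (rad): 0 = pointer at the set mark (own +x of the regulator); positive = counter-clockwise seen from above. It starts at +0.5 to +1.3, so it must be turned clockwise. Stays where it is left (0.05 N m friction).
- knob_grip (a point): Point on the knob's axis, 80 mm above the bench. Black upright bar, 12 mm thick, 58 mm long, 46 to 96 mm up, on a 60 mm disc; a round hub 28 mm wide fills its middle up to 60 mm. Grip across the bar above the hub. Own +x runs along the bar to the pointer end: a narrower nose, tip 30 mm from the axis, with a white line on top of the bar leading to it.
- lock (a joint): Travel of the locking fork (m): 0 = open, as it starts; 0.045 = fully home, its two prongs (tops at 55 mm) on either side of the knob's pointer. It slides along the regulator's -x, towards the knob. Friction 1.5 N; no spring.
- lock_tab (a point): Centre of the gripping part of the fork's upright steel tab, 80 mm above the bench. The tab is a plate 10 mm thick along the slide direction (regulator's x), 24 mm across, from 55 to 97 mm above the bench. It starts 125 mm from the knob's axis and ends 80 mm from it.
- mirror (a joint): Angle of the inspection mirror about its upright pivot (rad): 0 = at its rest stop, facing the camera squarely; positive = counter-clockwise seen from above, up to 1.35. A spring drives it back to 0 (0.2 N m per rad plus 0.04 N m, at most 4 N at the peg).
- mirror_peg (a point): Middle of the mirror's peg, 103 mm above the bench: upright steel pin, diameter 12 mm, 74 to 126 mm up, at the end of a lever 90 mm out from the pivot, behind the mirror. Own +x points from the peg to the pivot and on, the way the mirror faces. The mirror is a 68 mm disc over the pivot, centre 100 mm up.
- sightline: Invisible: the camera's line of sight after reflection at the mirror. Origin on the pivot axis, 100 mm up; own +x = the way the reflected line runs. It turns twice as far as the mirror (mirror at 0: back to the camera). The tab is seen in the middle of the mirror when this line passes through it: the mirror then faces half-way between the directions to camera and tab.
- camera_lens (a point): Front of the inspection camera's lens, 100 mm above the bench, 160 mm from the mirror's pivot. The camera is a black box 55 x 40 x 40 mm with a round lens, fixed on the same base rail as the mirror (rail 60 mm wide).
- gauge_tab (a point): The limit tab: small upright steel tab 10 mm wide, 4 mm thick, standing on top of the bezel of the black fuel pressure gauge (63 mm across, on its edge in a fixed clamp, dial towards the mirror). The point is the tab's centre on the dial side, 100 mm above the bench.
- plug: Loose brass connector plug standing upright, 40 mm wide, 55 mm tall. Leave alone.
- tach: Loose silver tachometer housing, 86 mm wide, 62 mm tall, dial up. Leave alone.
- cap: Loose yellow dust cap, 48 mm wide, 16 mm tall. Leave alone.
- driver: Loose screwdriver, 180 mm long, lying along its own x. Leave alone.
- jar: Loose screw-top jar, 56 mm wide, 70 mm tall. Leave alone.
There are look-alikes about, which are no part of the job. Leave any purple look-alike of the regulator alone.

How it is judged:
On the way, in this order (a step that is already met when the one before it is completed fails the run):
1. knob pointer at the set mark while the fork is still open (value of joint knob between -0.1 and 0.1 rad and value of joint lock below 0.012 m), for 0.2 s.
2. fork fully home over the pointer, knob still at the mark (value of joint knob between -0.1 and 0.1 rad and value of joint lock above 0.038 m), for 0.2 s.
3. limit tab in the middle of the mirror for the camera, mirror held (y of gauge_tab in the frame of sightline between -0.02 and 0.02 m and x of gauge_tab in the frame of sightline above 0.05 m and contact force between the fingers and mirror above 0.5 N), for 0.4 s.
At the end, for the whole second after the job is handed in: The program ends holding: the fingers still bear on the mirror (over 0.5 N), the mirror is steady (under 0.1 rad/s) and the camera's reflected line passes within 20 mm of the gauge's limit tab; the knob is within 0.10 rad of the set mark and the fork at least 38 mm along its 45 mm travel (all of step 2 and all of step 3 and velocity of joint mirror between -0.1 and 0.1 rad/s); the arm keeps its last pose, push and grip.
It fails at once if the loose plug is moved over 20 mm (distance of plug from where it was at the start of the episode above 0.02 m).
It fails at once if the loose tach is moved over 20 mm (distance of tach from where it was at the start of the episode above 0.02 m).
It fails at once if the loose cap is moved over 20 mm (distance of cap from where it was at the start of the episode above 0.02 m).
It fails at once if the loose driver is moved over 20 mm (distance of driver from where it was at the start of the episode above 0.02 m).
It fails at once if the loose jar is moved over 20 mm (distance of jar from where it was at the start of the episode above 0.02 m).
It also fails if it takes over 51 s, if anything falls off the work surface, if the arm or the gripper's body presses on something with over 40 N, if the wrist force passes 120 N, or if a joint passes its speed limit or range.

### The arm

A 6-joint arm with a two-finger parallel gripper is mounted at the origin on the work surface. World frame = base frame: x ahead of the robot, y to its left, z up, the work surface at z = 0. Lengths are in m, angles in rad, forces in N, time in s.
With the tool pointing down it reaches from about 0.425 to 1.125 m from the base axis. Payload 14.9 kg.
Tool frame: the origin (TCP) lies midway between the tips of the shut fingers; the grasp point (between the pads) lies 19 mm behind it; y points along the fingers, x is the direction in which the jaws open and shut, and the axes are right-handed (so a half turn about y gives the same grasp; the last joint's range is limited). The gripper opens to 91 mm and grips with 3 to 60 N. Pads are 32 mm wide; open, the fingers measure 118 mm over their backs; the gripper's body (76 mm by 178 mm) begins 60 mm behind the grasp point.
Start: joints at [-1.157, 0.379, 1.734, -0, 1.028, -0.033], TCP at [0.302, -0.631, 0.214] pointing down, gripper open.
Joint ranges: [-2.77, 2.77], [-0.74, 2.19], [0, 2.66], [-1.06, 4.2], [0.31, 2.87], [-3.08, 3.08]. Speed limits (rad/s): [1.89, 1.89, 2.39, 3.14, 3.14, 3.14].

### API

Orientations are given as a rotation vector (axis times angle).
In Python, from workcell import get_state, read_camera, env, models gives the robot as it stands.
- The arm moves only by the shell command python3 -m jog 'ROWS' [OPENING] [FORCE]. ROWS is text: rows parted by semicolons, each of 6 numbers parted by spaces: the shift along the tool's x, y, z in cm, then the turn, a rotation vector about the tool's x, y, z in rad. A call has 1 to 10 rows; each row is the pose to reach, as a shift and turn from the pose commanded when the call began, along the tool's axes at that moment; what a row does not reach only later rows make up. A row lasts 1/8 s, in which the tool goes at most 62.5 mm and 10.7 degrees, less where a joint would pass 70% of its speed; a pose out of reach is approached as far as the arm can. A call with a gripper value outside its range is refused whole. OPENING is the finger opening in cm, from 0 to 9.12, set as the call begins (- or left out, the last holds). The fingers move at their own pace and stop on an object; FORCE is the grip in N (left out, the last holds). Time passes only in rows, so rows that repeat a pose let the fingers close. It gives the time, the measured TCP pose, the force and the opening at its end, in the units of the state.
- get_state(): the state, without advancing time (a new reading comes with each control period).
- read_camera(name): name is "scene" or "top" or "wrist"; returns a dict with "img" (384x512x3 uint8, blue, green, red), "mtx" (3x3 intrinsics, pixels), "cam_to_world" (4x4, takes a point from camera to world coordinates). Camera axes: x right, y down, z forward; pixel columns grow to the right and rows downward; lengths in m; the calibration is good to about 2 mm. The wrist camera is an equidistant fisheye: a pixel r from the principal point sees the ray r / f radians off the axis. A picture is of the moment at which its call begins. There is no depth.
- env.sign_off(): hands the job in, once; it reports no verdict.
Trained networks look in a picture, given as the dict that the camera call returned (one of the last four; its "shot" number tells which), for a name from the list of things; names that differ only in an ending like _2 or _b are one class to them, and where a whole thing is asked for, a point or a joint stands for the part that bears it (a point fixed in the world has none). Each returns a list of dicts, best first, with "score" (0 to 1); they miss things now and then, are a little off and sometimes report something else, mostly with a low value. They report only what shows in the picture. A call takes as long as a camera call. They do not tell look-alikes from the thing itself.
- models.find_in(picture, target): "extent" ([left, top, right, bottom] in pixels, round what is visible of it).
- models.regions_of(picture, target): "pixels" (384x512 bool, what is visible of it) and "extent" ([left, top, right, bottom] in pixels, round what is visible of it).
The state is a dict: "t": time; "q": joint angles; "joint_velocities": joint speeds; "joint_efforts": joint torques, N m; "ee_pos": TCP position; "tcp_rot": TCP orientation; "force": force on the tool from outside, world axes, zero at the start; "moment": the same for the moment, N m; "opening": finger opening in m.
Only numpy, scipy, OpenCV 4.12 (cv2) and the standard library are available. Lean on these libraries where they do the work, as an engineer would, in place of code of your own. Each camera call takes 0.05 s, during which the arm holds its last target.

## Working session

There is one attempt and no reset: what is moved stays moved. The work goes in short steps, Python scripts to look and compute and a shell command to move; the robot and the scene stay as the last step left them, time stands still between calls to the robot, and variables do not carry over. Pictures are saved under pics/ and viewed, and the job is handed in when it is done.

```bash
ls; mkdir -p pics
python3 - <<'E'
from workcell import get_state, read_camera
import cv2,numpy as np
s=get_state();print({k:np.round(v,3) for k,v in s.items()})
for n in ["scene","top","wrist"]:
    p=read_camera(n);cv2.imwrite(f"pics/{n}0.png",p["img"]);print(n,p["mtx"].tolist(),np.round(p["cam_to_world"],3).tolist())
E
```

```text
pics
{'t': np.float64(0.0), 'q': array([-1.157,  0.379,  1.735, -0.   ,  1.028, -0.033]), 'joint_velocities': array([-0.001, -0.   ,  0.   , -0.   ,  0.001,  0.001]), 'joint_efforts': array([ 4.0000e-03, -7.6372e+01, -4.3437e+01,  6.5000e-02,  4.2000e-02,
       -0.0000e+00]), 'ee_pos': array([ 0.302, -0.631,  0.213]), 'tcp_rot': array([-1.387,  0.875, -0.873]), 'force': array([-0.049,  0.087, -1.288]), 'moment': array([ 0.036, -0.053,  0.011]), 'opening': np.float64(0.091)}
scene [[454.64686229404714, 0.0, 256.6693602196752], [0.0, 454.64686229404714, 194.1797358921771], [0.0, 0.0, 1.0]] [[-0.698, 0.495, -0.518, 1.298], [0.716, 0.475, -0.511, 0.804], [-0.007, -0.728, -0.686, 1.155], [0.0, 0.0, 0.0, 1.0]]
top [[494.48096667137867, 0.0, 260.37141778039233], [0.0, 494.48096667137867, 190.1801410363286], [0.0, 0.0, 1.0]] [[0.007, -0.992, 0.13, 0.286], [-1.0, -0.006, 0.011, -0.006], [-0.01, -0.13, -0.992, 1.594], [0.0, 0.0, 0.0, 1.0]]
wrist [[297.3186396354542, 0.0, 251.77254097146124], [0.0, 297.3186396354542, 194.64816789953417], [0.0, 0.0, 1.0]] [[0.432, -0.872, -0.229, 0.368], [-0.902, -0.418, -0.109, -0.6], [-0.0, 0.254, -0.967, 0.385], [0.0, 0.0, 0.0, 1.0]]
```

View pics/scene0.png

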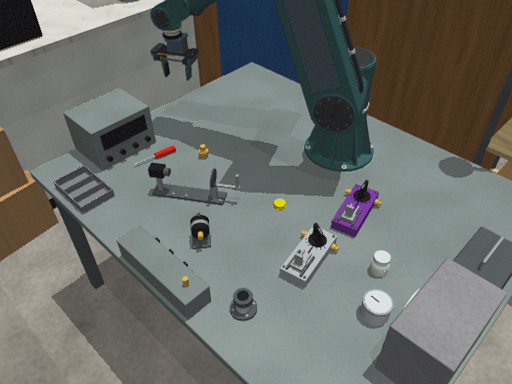

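View pics/top0.png

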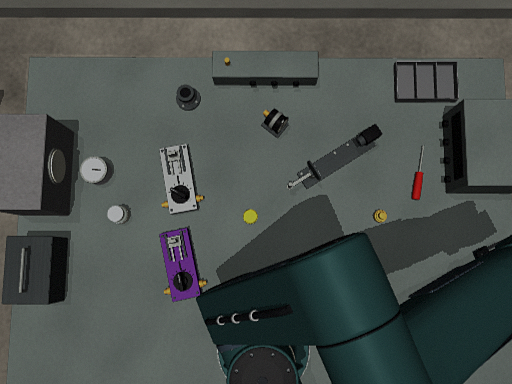

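View pics/wrist0.png

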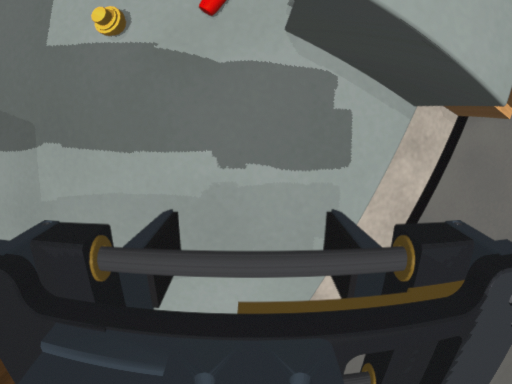

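The silver regulator shows in top at (180,180) with its knob at (180,193). The purple look-alike is at (180,265). The mirror is near (300,180), the camera at (370,135) and the gauge at (275,122). I'll look closer.

```bash
cat > h.py <<'E'
import numpy as np,cv2
from workcell import get_state, read_camera, env, models
def ray(p,u,v):
    M=p["mtx"];T=np.array(p["cam_to_world"]);d=T[:3,:3]@np.array([(u-M[0][2])/M[0][0],(v-M[1][2])/M[1][1],1]);return T[:3,3],d
def at(p,u,v,z):
    o,d=ray(p,u,v);return o+d*(z-o[2])/d[2]
def proj(p,X):
    T=np.array(p["cam_to_world"]);c=T[:3,:3].T@(np.asarray(X)-T[:3,3]);M=p["mtx"];return np.array([M[0][0]*c[0]/c[2]+M[0][2],M[1][1]*c[1]/c[2]+M[1][2]])
def crop(p,b,s,fn):
    l,t,r,bt=b;cv2.imwrite(fn,cv2.resize(p["img"][t:bt,l:r],None,fx=s,fy=s,interpolation=cv2.INTER_CUBIC))
E
python3 - <<'E'
from h import *
P={}
for n in["top","scene"]:
    p=read_camera(n);P[n]=p
    for t in ["regulator","knob","knob_grip","lock_tab","mirror","mirror_peg","camera_lens","gauge_tab","plug","tach","cap","driver","jar"]:
        try:print(n,t,[(round(float(d["score"]),2),np.round(d["extent"]).astype(int).tolist()) for d in models.find_in(p,t)[:4]])
        except Exception as e:print(n,t,e)
crop(P["top"],(150,135,220,305),4,"pics/a.png") if 0 else None
a=P["top"]["img"][135:220,150:215];b=P["scene"]["img"][215:290,270:345]
cv2.imwrite("pics/a.png",np.hstack([cv2.resize(a,(400,520),interpolation=2),cv2.resize(b,(400,520),interpolation=2)]))
crop(P["top"],(250,95,390,200),5,"pics/b.png");crop(P["scene"],(140,155,250,250),6,"pics/c.png")
E
```

```text
top regulator [(0.82, [158, 143, 206, 218]), (0.64, [160, 227, 210, 304])]
top knob [(0.67, [171, 182, 190, 203]), (0.58, [173, 268, 195, 291])]
top knob_grip [(0.76, [172, 189, 192, 203]), (0.66, [174, 268, 196, 290])]
top lock_tab [(0.7, [79, 158, 112, 183]), (0.6, [170, 237, 186, 263]), (0.55, [161, 144, 205, 215]), (0.51, [165, 150, 185, 174])]
top mirror [(0.69, [289, 162, 325, 191])]
top mirror_peg [(0.68, [288, 161, 320, 188])]
top camera_lens [(0.57, [287, 124, 383, 187])]
top gauge_tab [(0.66, [265, 111, 284, 138])]
top plug [(0.66, [374, 212, 384, 224])]
top tach [(0.65, [79, 154, 113, 186])]
top cap [(0.69, [241, 209, 260, 224])]
top driver [(0.76, [413, 174, 423, 201])]
top jar [(0.78, [107, 208, 131, 223])]
scene regulator [(0.58, [278, 225, 336, 288]), (0.56, [330, 177, 379, 238])]
scene knob [(0.83, [306, 224, 327, 248]), (0.52, [352, 180, 368, 200])]
scene knob_grip [(0.73, [354, 180, 372, 198]), (0.66, [308, 223, 326, 249]), (0.26, [200, 143, 207, 159])]
scene lock_tab [(0.57, [291, 250, 312, 272]), (0.46, [342, 202, 355, 221])]
scene mirror [(0.78, [206, 172, 239, 189])]
scene mirror_peg [(0.56, [159, 149, 177, 158]), (0.51, [211, 167, 240, 190]), (0.28, [288, 250, 312, 272])]
scene camera_lens [(0.98, [149, 163, 241, 206])]
scene gauge_tab [(0.94, [190, 213, 212, 247]), (0.51, [292, 250, 310, 272])]
scene plug [(0.67, [200, 146, 210, 158]), (0.23, [289, 251, 312, 274])]
scene tach [(0.72, [358, 290, 397, 325])]
scene cap [(0.67, [273, 196, 287, 213])]
scene driver [(0.72, [140, 147, 179, 164])]
scene jar [(0.75, [368, 253, 388, 280])]
```

View pics/a.png

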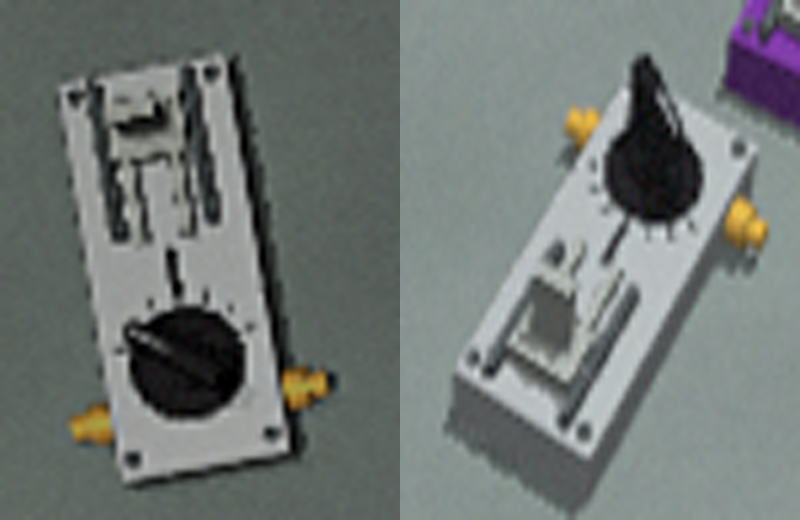

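View pics/b.png

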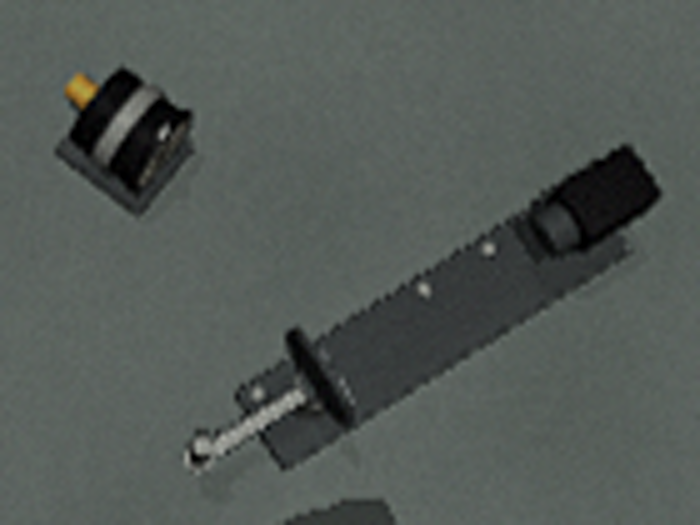

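View pics/c.png

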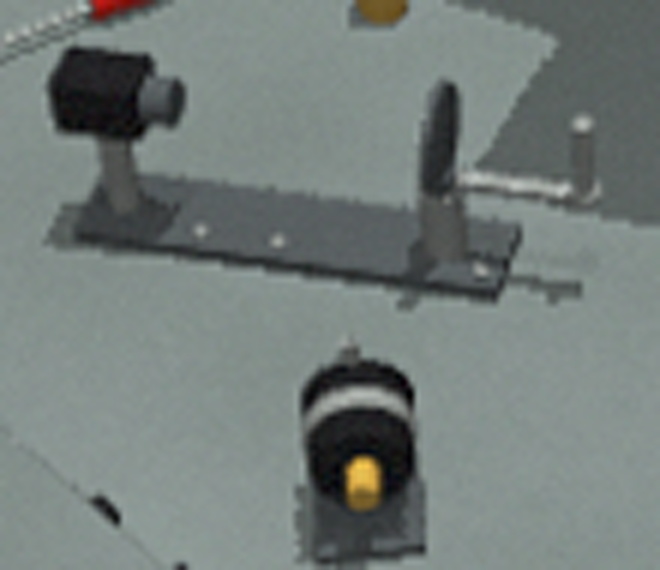

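```bash
cat > m.py <<'E'
from h import *
t=read_camera("top");s=read_camera("scene")
A=lambda x,y,z:at(t,150+x/6.154,135+y/6.118,z)
c=[A(62,88,.04),A(222,55,.04),A(292,450,.04),A(125,483,.04)]
for a,b in((0,1),(1,2),(2,3),(3,0)):print(np.linalg.norm(c[a]-c[b]).round(4))
d=(c[0]+c[1]-c[2]-c[3])[:2];ux=d/np.linalg.norm(d)
cen=sum(c)[:2]/4; K=cen-ux*.0525
yaw=np.arctan2(ux[1],ux[0]);print("reg yaw",yaw,"knob from corners",K,"disc",A(187,349,.05))
m1,m2=A(170,250,.04),A(180,297,.04);dm=m1-m2;print("mark yaw",np.arctan2(dm[1],dm[0]))
p1,p2=A(133,328,.094),A(220,383,.096);dp=p1-p2;print("knob yaw",np.arctan2(dp[1],dp[0]),np.linalg.norm(dp),(p1+p2)/2)
print("lock tab", A(142,105,.097),K+ux*.125)
B=lambda x,y,z:at(t,250+x/5,95+y/5,z)[:2]
def tri(a,b):
    o1,d1=ray(t,*a);o2,d2=ray(s,*b);k=np.linalg.lstsq(np.c_[d1,-d2],o2-o1,rcond=None)[0]
    return (o1+d1*k[0]+o2+d2*k[1])/2,np.linalg.norm(o1+d1*k[0]-o2-d2*k[1])
print("gauge tab tri",tri((250+166/5,95+131/5),(140+350/6,155+350/6)),B(166,131,.105))
print("tri peg top",tri((250+203/5,95+441/5),(140+583/6,155+123/6)),B(203,441,.126))
peg=B(203,441,.126)
L=B(562,222,.12);print("lens",L, "lens tri", tri((250+562/5,95+222/5),(140+172/6,155+100/6)))
# rail corners z~.01
print("rail", B(237,385,.012),B(288,468,.012),B(632,258,.012),B(510,215,.012))
m1,m2=B(295,330,.12),B(345,420,.12);print("mirror top ends",m1,m2)
E
python3 m.py
```

```text
0.0851
0.212
0.0871
0.2112
reg yaw 0.19198926132892283 knob from corners [0.47327956 0.26248677] disc [0.48072592 0.26334199 0.05      ]
mark yaw 0.23390336314719024
knob yaw 1.013456857604554 0.05243722221001845 [0.47178073 0.26067348 0.095     ]
lock tab [0.59885304 0.28123903 0.097     ] [0.59598288 0.28633826]
gauge tab tri (array([ 0.69729937, -0.05787814,  0.09854451]), np.float64(0.002162152952562467)) [ 0.69630041 -0.05843558]
tri peg top (array([ 0.49949872, -0.07955242,  0.12395964]), np.float64(0.0015741186711182016)) [ 0.49973093 -0.08004173]
lens [ 0.63632239 -0.29861711] lens tri (array([ 0.63730113, -0.29870726,  0.09848332]), np.float64(0.011238527871200393))
rail [ 0.5530807  -0.10784687] [ 0.49901478 -0.14055696] [ 0.63821524 -0.3650753 ] [ 0.66649398 -0.28627965]
mirror top ends [ 0.56877836 -0.13605551] [ 0.51384472 -0.16581356]
```

```bash
cat > g.py <<'E'
import sys
from h import *
from scipy.spatial.transform import Rotation as R
def go(x,y,z,yaw):
    s=get_state();Rc=R.from_rotvec(s["tcp_rot"]);X=np.array([np.cos(yaw),np.sin(yaw),0]);Y=np.array([0,0,-1.]);
    Rt=R.from_matrix(np.c_[X,Y,np.cross(X,Y)])
    d=Rc.inv().apply(np.array([x,y,z])-s["ee_pos"])*100;w=(Rc.inv()*Rt).as_rotvec()
    print("row:",*np.round(d,2),*np.round(w,3))
def show():
    s=get_state();M=R.from_rotvec(s["tcp_rot"]).as_matrix();print("t",s["t"],"pos",s["ee_pos"].round(4),"xyaw",round(np.arctan2(M[1,0],M[0,0]),3),"Y",M[:,1].round(3),"q",s["q"].round(3),"F",s["force"].round(1),"open",round(float(s["opening"]),4))
if __name__=="__main__":
    show()
    if len(sys.argv)>4: go(*map(float,sys.argv[1:5]))
E
python3 g.py 0.50 -0.30 0.30 -0.557
```

```text
t 1.65 pos [ 0.3025 -0.6313  0.2139] xyaw -1.124 Y [ 0. -0. -1.] q [-1.157  0.379  1.734  0.     1.028 -0.033] F [-0.1 -0.4 -0.4] open 0.0911
row: -21.34 -8.61 32.13 -0.0 -0.567 0.0
```

```bash
python3 -m jog '-21.34 -8.61 32.13 0 -0.567 0;-21.34 -8.61 32.13 0 -0.567 0;-21.34 -8.61 32.13 0 -0.567 0;-21.34 -8.61 32.13 0 -0.567 0;-21.34 -8.61 32.13 0 -0.567 0;-21.34 -8.61 32.13 0 -0.567 0;-21.34 -8.61 32.13 0 -0.567 0;-21.34 -8.61 32.13 0 -0.567 0'
python3 - <<'E'
from h import *
p=read_camera("wrist");cv2.imwrite("pics/w1.png",p["img"]);print(np.round(p["cam_to_world"],3).tolist())
E
python3 g.py 0.50 0.12 0.25 -0.557
```

```text
t: 2.65
ee_pos: [0.5005, -0.2995, 0.3003]
tcp_rot: [-1.527, 0.435, -0.435]
force: [-0.6, 0.2, -0.9]
opening: 0.091
[[0.85, -0.51, -0.133, 0.539], [-0.527, -0.822, -0.217, -0.239], [0.001, 0.254, -0.967, 0.472], [0.0, 0.0, 0.0, 1.0]]
t 2.7 pos [ 0.4999 -0.3003  0.2999] xyaw -0.556 Y [-0. -0. -1.] q [-0.581  0.101  1.915 -0.     1.126 -0.024] F [ 0.2 -0.1 -0.7] open 0.0913
row: -22.18 4.98 35.7 0.0 0.001 -0.0
```

View pics/w1.png

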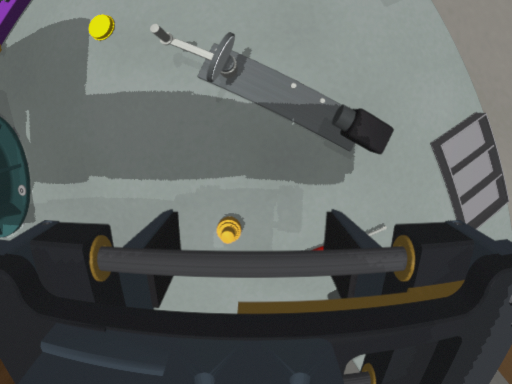

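```bash
python3 g.py 0.44 0.14 0.27 -0.557
```

```text
t 2.7 pos [ 0.4999 -0.3003  0.2999] xyaw -0.556 Y [-0. -0. -1.] q [-0.581  0.101  1.915 -0.     1.126 -0.024] F [ 0.2 -0.1 -0.7] open 0.0913
row: -28.33 2.98 34.23 0.0 0.001 -0.0
```

```bash
python3 -m jog '-28.3 3 34.2 0 0 0;-28.3 3 34.2 0 0 0;-28.3 3 34.2 0 0 0;-28.3 3 34.2 0 0 0;-28.3 3 34.2 0 0 0;-28.3 3 34.2 0 0 0;-28.3 3 34.2 0 0 0;-28.3 3 34.2 0 0 0;-28.3 3 34.2 0 0 0'
python3 - <<'E'
from h import *
p=read_camera("wrist");cv2.imwrite("pics/w2.png",p["img"]);np.save("w2.npy",p["cam_to_world"])
p=read_camera("top");cv2.imwrite("pics/t2.png",p["img"])
E
python3 g.py
```

```text
t: 3.82
ee_pos: [0.4407, 0.1391, 0.2697]
tcp_rot: [-1.527, 0.437, -0.436]
force: [-0.3, -1.6, -0.2]
opening: 0.0912
t 3.925 pos [0.4409 0.1384 0.2699] xyaw -0.559 Y [-0. -0. -1.] q [ 0.254 -0.085  2.161 -0.     1.066  0.813] F [-0.2 -0.2 -0.3] open 0.0911
```

View pics/w2.png

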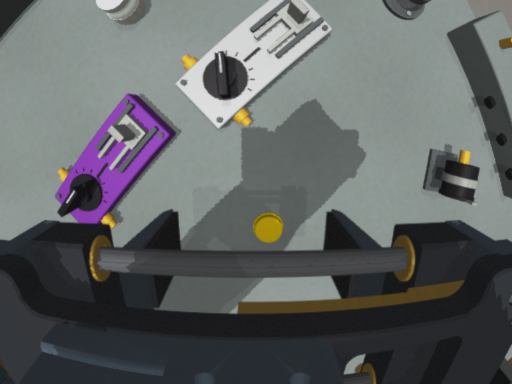

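The silver regulator is at (250,60) with its knob at (224,75), the purple one is at (115,160), and the gauge is visible at (458,178). I'll crop for a fine measurement.

```bash
cat >> h.py <<'E'
WM=np.array([[297.3186396354542,0,251.77254097146124],[0,297.3186396354542,194.64816789953417],[0,0,1]])
def wray(T,u,v):
    T=np.asarray(T);dx,dy=u-WM[0,2],v-WM[1,2];r=np.hypot(dx,dy);th=r/WM[0,0]
    d=np.array([np.sin(th)*dx/r,np.sin(th)*dy/r,np.cos(th)]);return T[:3,3],T[:3,:3]@d
def wat(T,u,v,z):
    o,d=wray(T,u,v);return o+d*(z-o[2])/d[2]
E
python3 - <<'E'
import cv2
i=cv2.imread("pics/w2.png");cv2.imwrite("pics/w2c.png",cv2.resize(i[0:135,170:340],None,fx=4.4,fy=4.4,interpolation=2))
cv2.imwrite("pics/w2g.png",cv2.resize(i[140:215,415:495],None,fx=7,fy=7,interpolation=2))
E
```

```text
(no output)
```

View pics/w2c.png

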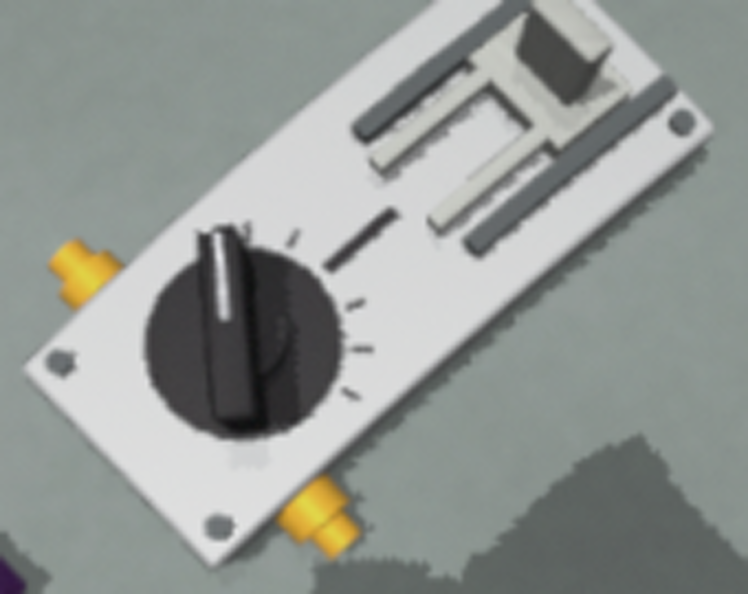

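View pics/w2g.png

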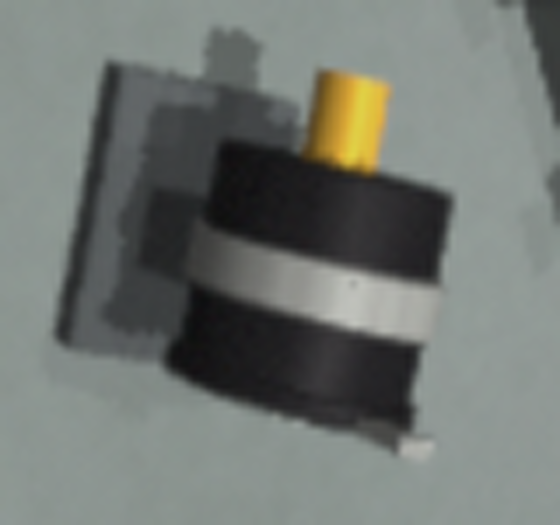

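```bash
python3 - <<'E'
from h import *
T=np.load("w2.npy")
A=lambda x,y,z:wat(T,170+x/4.4,y/4.4,z)[:2]
an=lambda a,b:round(np.arctan2(*(b-a)[::-1]),3)
p,q=A(225,318,.096),A(216,235,.096);print("line",an(p,q),np.linalg.norm(q-p)); 
b=A(237,412,.096);print("bar",an(b,q),np.linalg.norm(q-b),"mid(30/29)",(q*29+b*30)/59)
print("mark",an(A(330,268,.04),A(395,212,.04)),np.linalg.norm(A(330,268,.04)-A(395,212,.04)))
print("disc",A(246,342,.046))
c=A(25,368,.04),A(213,565,.04),A(712,130,.04);print("corner",c,an(c[0],c[1])+np.pi/2,an(c[1],c[2]),np.linalg.norm(c[1]-c[2]),np.linalg.norm(c[1]-c[0]))
y=an(c[1],c[2]);u=np.array([np.cos(y),np.sin(y)]);print("K",(c[0]+c[1])/2+.055*u)
l=A(535,65,.097) ;print("locktab top",A(528,0,.097),A(605,60,.097),A(530,15,.097))
print("gtab",wat(T,415+418/7,140+445/7,.105))
E
python3 g.py 0.473 0.263 0.15 -0.557; python3 g.py 0.473 0.263 0.068 -0.557
```

```text
line 1.121 0.022972815899474697
bar 1.13 0.04847992922324243 mid(30/29) [0.47786518 0.26243474]
mark 0.185 0.026650436470718068
disc [0.47957178 0.26360377]
corner (array([0.41845462, 0.29648735]), array([0.43439337, 0.21173238]), array([0.64099579, 0.2508701 ])) 0.18579632679489655 0.187 0.2102767761926594 0.08624063640331502
K [0.48046515 0.26433503]
locktab top [0.59468894 0.29955234] [0.60308179 0.27437272] [0.59262325 0.29539897]
gtab [ 0.70341132 -0.05982707  0.105     ]
t 3.925 pos [0.4409 0.1384 0.2699] xyaw -0.559 Y [-0. -0. -1.] q [ 0.254 -0.085  2.161 -0.     1.066  0.813] F [-0.2 -0.2 -0.3] open 0.0911
row: -3.89 11.98 12.27 0.0 -0.002 -0.0
t 3.925 pos [0.4409 0.1384 0.2699] xyaw -0.559 Y [-0. -0. -1.] q [ 0.254 -0.085  2.161 -0.     1.066  0.813] F [-0.2 -0.2 -0.3] open 0.0911
row: -3.89 20.18 12.27 0.0 -0.002 -0.0
```

```bash
python3 g.py 0.479 0.264 0.15 -0.455; python3 g.py 0.479 0.264 0.068 -0.455
```

```text
t 3.925 pos [0.4409 0.1384 0.2699] xyaw -0.559 Y [-0. -0. -1.] q [ 0.254 -0.085  2.161 -0.     1.066  0.813] F [-0.2 -0.2 -0.3] open 0.0911
row: -3.43 11.98 12.67 0.0 -0.104 -0.0
t 3.925 pos [0.4409 0.1384 0.2699] xyaw -0.559 Y [-0. -0. -1.] q [ 0.254 -0.085  2.161 -0.     1.066  0.813] F [-0.2 -0.2 -0.3] open 0.0911
row: -3.43 20.18 12.68 0.0 -0.104 -0.0
```

```bash
python3 -m jog '-3.4 8 12.7 0 -0.104 0;-3.4 12 12.7 0 -0.104 0;-3.4 12 12.7 0 -0.104 0;-3.4 12 12.7 0 -0.104 0;-3.4 16 12.7 0 -0.104 0;-3.4 20.2 12.7 0 -0.104 0;-3.4 20.2 12.7 0 -0.104 0;-3.4 20.2 12.7 0 -0.104 0' ; python3 g.py
python3 - <<'E'
from h import *
p=read_camera("wrist");cv2.imwrite("pics/w3.png",p["img"])
p=read_camera("scene");crop(p,(250,170,390,290),5,"pics/s3.png")
E
```

```text
t: 4.92
ee_pos: [0.4802, 0.2652, 0.07]
tcp_rot: [-1.54, 0.355, -0.357]
force: [0.5, -0.1, 0.8]
opening: 0.0914
t 4.925 pos [0.4802 0.2652 0.07  ] xyaw -0.454 Y [ 0.002  0.001 -1.   ] q [ 0.462  0.366  2.09  -0.     0.684  0.916] F [ 0.5 -0.1  0.8] open 0.0914
```

View pics/w3.png

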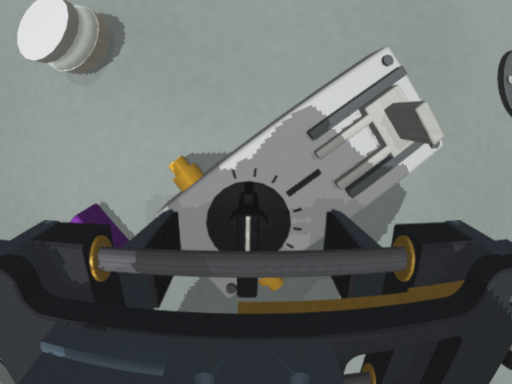

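View pics/s3.png

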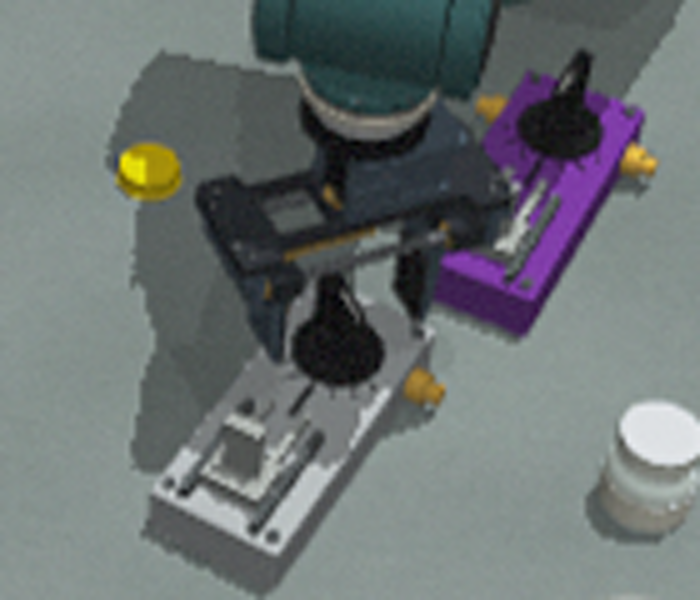

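The fingers straddle the bar, which is centred at column 248 of the wrist view. Closing.

```bash
python3 -m jog '0 0 0 0 0 0;0 0 0 0 0 0;0 0 0 0 0 0;0 0 0 0 0 0;0 0 0 0 0 0' 0 15; python3 g.py
python3 - <<'E'
from h import *
p=read_camera("wrist");crop(p,(150,120,350,270),4,"pics/w4.png");np.save("w4.npy",p["cam_to_world"])
E
```

```text
t: 5.65
ee_pos: [0.4788, 0.2657, 0.068]
tcp_rot: [-1.542, 0.355, -0.355]
force: [-0.3, 0.7, 0.4]
opening: 0.0443
t 5.65 pos [0.4788 0.2657 0.068 ] xyaw -0.453 Y [-0. -0. -1.] q [0.464 0.369 2.091 0.    0.682 0.917] F [-0.3  0.7  0.4] open 0.0443
```

View pics/w4.png

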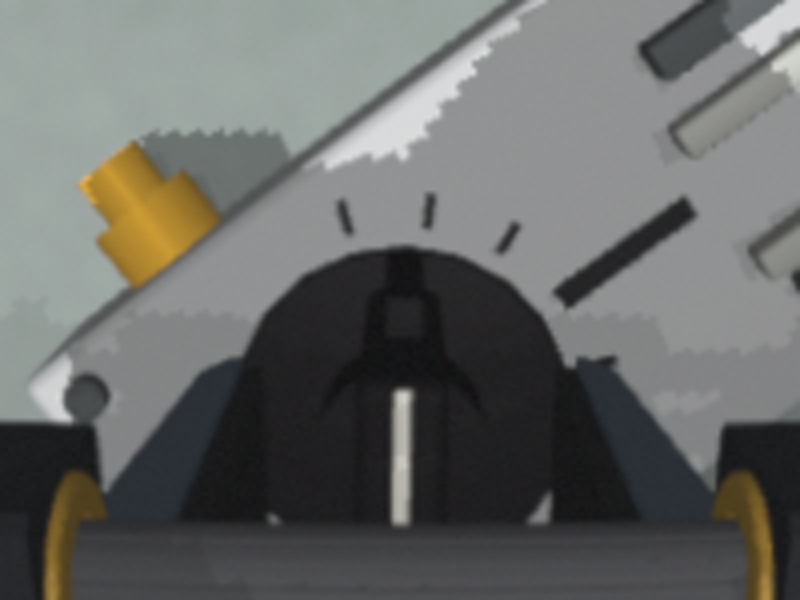

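```bash
python3 -m jog '0 0 0 0 0 0;0 0 0 0 0 0;0 0 0 0 0 0;0 0 0 0 0 0;0 0 0 0 0 0' 0 15; python3 g.py
python3 - <<'E'
from h import *
T=np.load("w4.npy")
A=lambda x,y,z:wat(T,150+x/4,120+y/4,z)[:2]
an=lambda a,b:round(np.arctan2(*(b-a)[::-1]),3)
a,b=A(563,298,.04),A(688,208,.04);print("mark",an(a,b),np.linalg.norm(a-b)); 
print("line",an(A(401,520,.096),A(402,390,.096)))
p=A(401,520,.096);u=(b-a)/np.linalg.norm(b-a);w=A(562,295,.04)-np.array([.479,.264]);print("axis offset from mark line",u[0]*w[1]-u[1]*w[0], "K->mark dir",an(np.array([.479,.264]),b))
E
```

```text
t: 6.32
ee_pos: [0.4778, 0.266, 0.068]
tcp_rot: [-1.542, 0.357, -0.354]
force: [-9.2, 5.2, 6.1]
opening: 0.0119
t 6.325 pos [0.4778 0.266  0.068 ] xyaw -0.453 Y [-0.002  0.    -1.   ] q [4.650e-01 3.690e-01 2.091e+00 2.000e-03 6.830e-01 9.170e-01] F [-9.2  5.2  6.1] open 0.0119
mark 0.19 0.026928473867741835
line 1.11
axis offset from mark line 0.0007474254650143104 K->mark dir 0.194
```

```bash
python3 -m jog '-0.1 0 0 0 0.15 0;-0.1 0 0 0 0.3 0;-0.1 0 0 0 0.45 0;-0.1 0 0 0 0.6 0;-0.1 0 0 0 0.75 0;-0.1 0 0 0 0.86 0;-0.1 0 0 0 0.93 0;-0.1 0 0 0 0.93 0;-0.1 0 0 0 0.93 0' - 20; python3 g.py
python3 - <<'E'
from h import *
p=read_camera("wrist");crop(p,(150,120,350,270),4,"pics/w5.png");np.save("w5.npy",p["cam_to_world"])
E
```

```text
t: 7.45
ee_pos: [0.478, 0.2657, 0.068]
tcp_rot: [-1.293, 1.069, -1.07]
force: [1.3, -5.7, 1.2]
opening: 0.0119
t 7.45 pos [0.478  0.2657 0.068 ] xyaw -1.383 Y [-0.    -0.001 -1.   ] q [ 4.650e-01  3.680e-01  2.092e+00 -1.000e-03  6.820e-01  1.848e+00] F [ 1.3 -5.7  1.2] open 0.0119
```

View pics/w5.png

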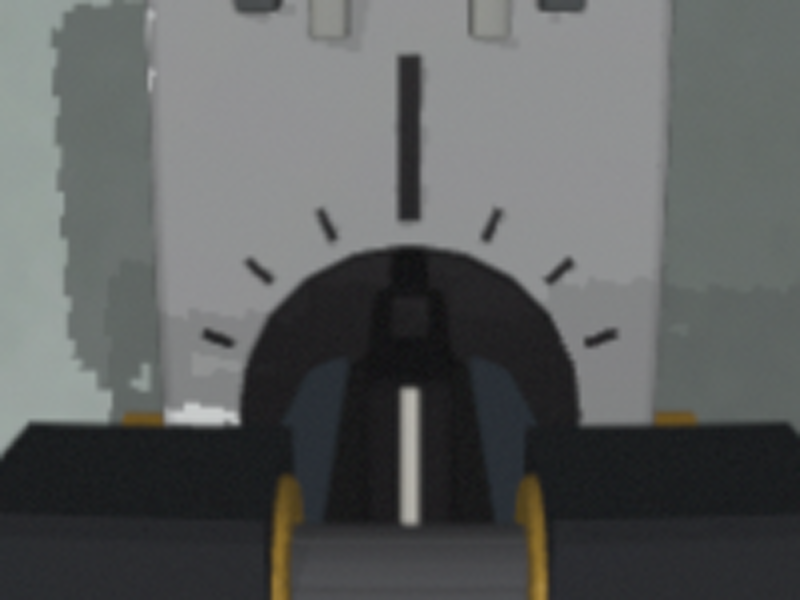

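Pointer and set mark are collinear (columns 409 and 410 in the crop). Releasing and rising.

```bash
python3 -m jog '0 0 0 0 0 0;0 0 0 0 0 0;0 0 0 0 0 0;0 0 0 0 0 0;0 -3 0 0 0 0;0 -7 0 0 0 0;0 -7 0 0 0 0;0 -7 0 0 0 0' 6 20
python3 - <<'E'
from h import *
p=read_camera("wrist");cv2.imwrite("pics/w6.png",p["img"]);np.save("w6.npy",p["cam_to_world"])
E
python3 g.py 0.6008 0.2888 0.138 0.188;python3 g.py 0.6008 0.2888 0.066 0.188
```

```text
t: 8.5
ee_pos: [0.4777, 0.266, 0.1376]
tcp_rot: [-1.292, 1.07, -1.07]
force: [-0.5, -0.1, 0.1]
opening: 0.0603
t 8.55 pos [0.4774 0.2658 0.1371] xyaw -1.383 Y [-0.001 -0.001 -1.   ] q [ 0.465  0.251  2.079 -0.     0.813  1.848] F [ 0.2 -0.4  0.2] open 0.0598
row: 0.05 -0.1 12.55 0.001 -1.571 -0.001
t 8.55 pos [0.4774 0.2658 0.1371] xyaw -1.383 Y [-0.001 -0.001 -1.   ] q [ 0.465  0.251  2.079 -0.     0.813  1.848] F [ 0.2 -0.4  0.2] open 0.0598
row: 0.04 7.1 12.56 0.001 -1.571 -0.001
```

View pics/w6.png

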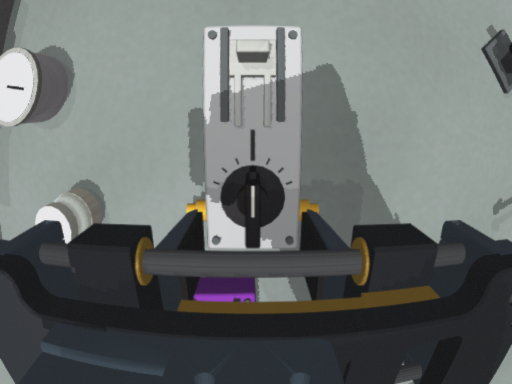

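```bash
python3 -c "
from h import *
T=np.load('w6.npy')
print(wat(T,253,42,.097),wat(T,253,50,.097), wat(T,253,158,.04))"
python3 -m jog '0 -0.3 6 0 -0.18 0;0 -0.3 12.5 0 -0.36 0;0 -0.3 12.5 0 -0.54 0;0 -0.3 12.5 0 -0.72 0;0 -0.3 12.5 0 -0.9 0;0 -0.3 12.5 0 -1.08 0;0 -0.3 12.5 0 -1.26 0;0 -0.3 12.5 0 -1.44 0;0 -0.3 12.5 0 -1.571 0;0 -0.3 12.5 0 -1.571 0'
python3 - <<'E'
from h import *
p=read_camera("scene");crop(p,(240,200,360,300),6,"pics/s7.png")
p=read_camera("top");crop(p,(130,110,240,220),5,"pics/t7.png")
E
python3 g.py 0.6008 0.2888 0.066 0.188
```

```text
[0.60370599 0.28860709 0.097     ] [0.59775599 0.2874753  0.097     ] [0.51361226 0.27114097 0.04      ]
t: 9.8
ee_pos: [0.6002, 0.2892, 0.1396]
tcp_rot: [-1.566, -0.145, 0.148]
force: [-0.4, 0.1, 0.4]
opening: 0.0602
t 9.9 pos [0.6004 0.2893 0.1401] xyaw 0.185 Y [-0.001 -0.    -1.   ] q [0.414 0.418 1.835 0.    0.89  0.229] F [ 0.3  0.5 -0.5] open 0.0602
row: 0.04 7.41 -0.05 0.0 -0.003 -0.001
```

View pics/s7.png

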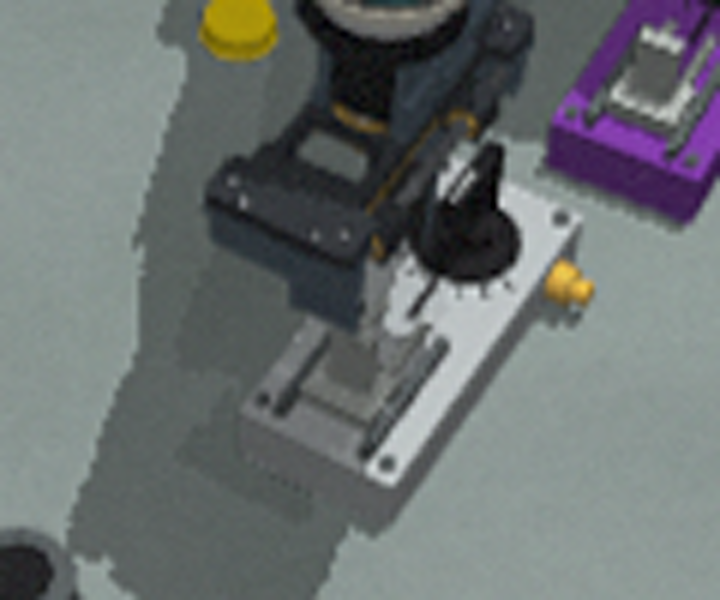

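View pics/t7.png

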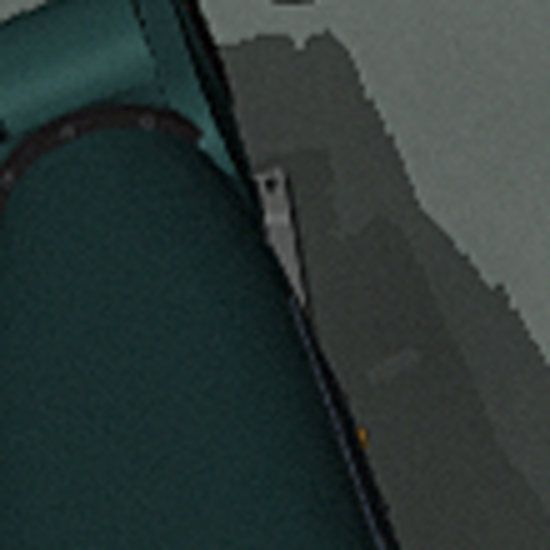

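```bash
python3 -m jog '0 4 0 0 0 0;0 7.4 0 0 0 0;0 7.4 0 0 0 0;0 7.4 0 0 0 0' ; python3 -m jog '0 0 0 0 0 0;0 0 0 0 0 0;0 0 0 0 0 0;0 0 0 0 0 0;0 0 0 0 0 0;0 0 0 0 0 0;0 0 0 0 0 0;0 0 0 0 0 0' 0 20; python3 g.py;python3 - <<'E'
from h import *
p=read_camera("wrist");cv2.imwrite("pics/w8.png",p["img"])
E
```

```text
t: 10.4
ee_pos: [0.6013, 0.2897, 0.0681]
tcp_rot: [-1.566, -0.147, 0.146]
force: [0.5, -0.0, 0.2]
opening: 0.0602
t: 11.4
ee_pos: [0.6002, 0.2893, 0.067]
tcp_rot: [-1.566, -0.147, 0.149]
force: [-4.4, -1.0, 4.7]
opening: 0.0094
t 11.4 pos [0.6002 0.2893 0.067 ] xyaw 0.188 Y [-0.001 -0.    -1.   ] q [0.414 0.519 1.847 0.    0.776 0.226] F [-4.4 -1.   4.7] open 0.0094
```

View pics/w8.png

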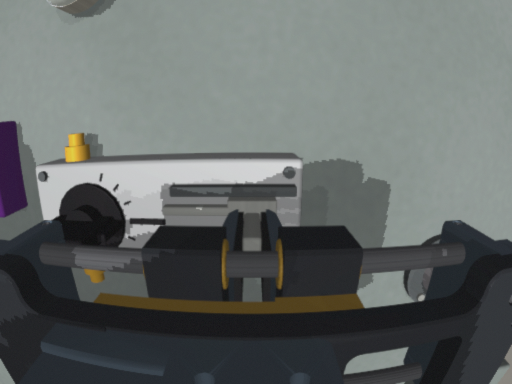

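The tab is gripped (opening 9.4 mm). Sliding home.

```bash
python3 -m jog '-0.7 0 0 0 0 0;-1.4 0 0 0 0 0;-2.1 0 0 0 0 0;-2.8 0 0 0 0 0;-3.5 0 0 0 0 0;-4.1 0 0 0 0 0;-4.5 0 0 0 0 0;-4.5 0 0 0 0 0;-4.5 0 0 0 0 0';python3 g.py
```

```text
t: 12.58
ee_pos: [0.5564, 0.281, 0.0671]
tcp_rot: [-1.566, -0.147, 0.148]
force: [-0.7, 0.1, 1.7]
opening: 0.0099
t 12.575 pos [0.5564 0.281  0.0671] xyaw 0.188 Y [-0. -0. -1.] q [0.43  0.465 1.938 0.    0.739 0.242] F [-0.7  0.1  1.7] open 0.0099
```

```bash
python3 -m jog '-0.2 0 0 0 0 0;-0.2 0 0 0 0 0;-0.2 0 0 0 0 0';python3 g.py; python3 -m jog '0.1 0 0 0 0 0;0.1 0 0 0 0 0;0.1 0 0 0 0 0;0.1 0 0 0 0 0;0.1 -5 0 0 0 0;0.1 -10 0 0 0 0;0.1 -15 0 0 0 0;0.1 -15 0 0 0 0' 6;python3 - <<'E'
from h import *
p=read_camera("wrist");cv2.imwrite("pics/w9.png",p["img"]);np.save("w9.npy",p["cam_to_world"])
p=read_camera("scene");crop(p,(240,200,360,300),6,"pics/s9.png")
E
python3 g.py
```

```text
t: 12.95
ee_pos: [0.5557, 0.2809, 0.0671]
tcp_rot: [-1.565, -0.149, 0.146]
force: [7.9, -0.2, -5.9]
opening: 0.0102
t 12.95 pos [0.5557 0.2809 0.0671] xyaw 0.188 Y [ 0.002  0.001 -1.   ] q [ 0.431  0.464  1.941 -0.     0.735  0.243] F [ 7.9 -0.2 -5.9] open 0.0102
t: 13.95
ee_pos: [0.5574, 0.2817, 0.2213]
tcp_rot: [-1.564, -0.152, 0.143]
force: [-0.1, 0.3, -0.5]
opening: 0.06
t 14.05 pos [0.5555 0.2808 0.2171] xyaw 0.188 Y [ 0.  0. -1.] q [0.431 0.255 1.895 0.    0.991 0.243] F [ 0.   0.3 -0. ] open 0.06
```

View pics/w9.png

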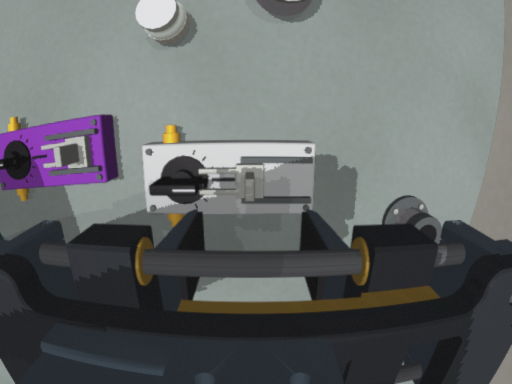

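View pics/s9.png

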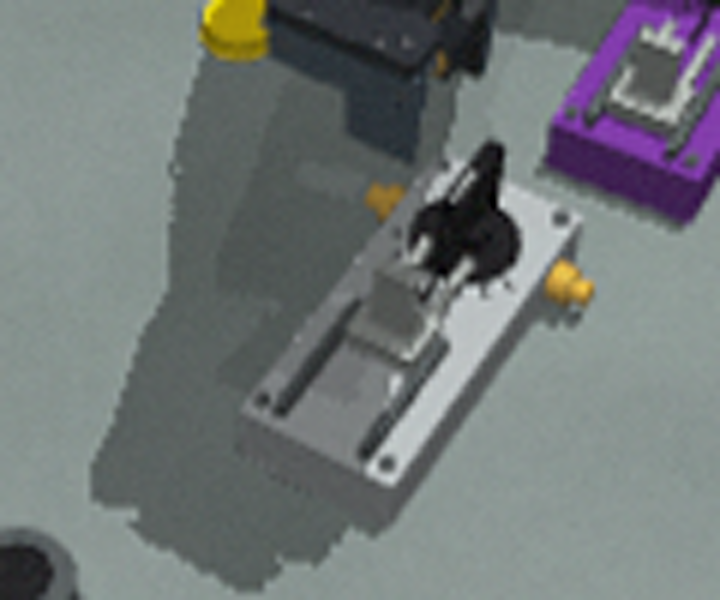

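Fork is home: 8 N against the stop, prongs either side of the pointer at (185,187) in the wrist view. Next is a viewpoint over the mirror and gauge.

```bash
python3 g.py 0.46 -0.02 0.28 -2.19
```

```text
t 14.05 pos [0.5555 0.2808 0.2171] xyaw 0.188 Y [ 0.  0. -1.] q [0.431 0.255 1.895 0.    0.991 0.243] F [ 0.   0.3 -0. ] open 0.06
row: -15.0 -6.31 -27.77 -0.001 2.378 0.0
```

```bash
python3 -m jog '-3 -3 -4 0 0.18 0;-5 -6.3 -8 0 0.36 0;-8 -6.3 -12 0 0.54 0;-10 -6.3 -17 0 0.72 0;-13 -6.3 -22 0 0.9 0;-15 -6.3 -27.8 0 1.08 0;-15 -6.3 -27.8 0 1.26 0;-15 -6.3 -27.8 0 1.44 0;-15 -6.3 -27.8 0 1.62 0;-15 -6.3 -27.8 0 1.8 0'; python3 -m jog '0 0 0 0 0.18 0;0 0 0 0 0.36 0;0 0 0 0 0.54 0;0 0 0 0 0.578 0;0 0 0 0 0.578 0;0 0 0 0 0.578 0'
python3 - <<'E'
from h import *
p=read_camera("wrist");cv2.imwrite("pics/w10.png",p["img"]);np.save("w10.npy",p["cam_to_world"])
E
python3 g.py
```

```text
t: 15.3
ee_pos: [0.4594, -0.0203, 0.2784]
tcp_rot: [-1.188, 1.246, -1.243]
force: [-0.6, -0.2, 0.9]
opening: 0.0599
t: 16.05
ee_pos: [0.4598, -0.0203, 0.2793]
tcp_rot: [-0.852, 1.649, -1.648]
force: [0.5, 0.5, -0.2]
opening: 0.0598
t 16.1 pos [ 0.4599 -0.0203  0.2795] xyaw -2.189 Y [-0.001  0.    -1.   ] q [-0.095 -0.1    2.155 -0.     1.087  2.094] F [ 0.1 -0.5 -0.3] open 0.0598
```

View pics/w10.png

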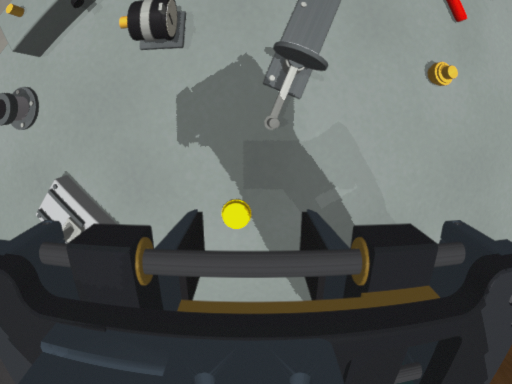

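Run:
```python
import cv2
i=cv2.imread("pics/w10.png");a=cv2.resize(i[0:140,240:350],None,fx=4,fy=4,interpolation=2);b=cv2.resize(i[0:70,110:200],None,fx=4,fy=4,interpolation=2)
b=cv2.copyMakeBorder(b,0,a.shape[0]-b.shape[0],0,0,0);cv2.imwrite("pics/w10c.png",cv2.hconcat([a,b]))
```

```text
(no output)
```

View pics/w10c.png

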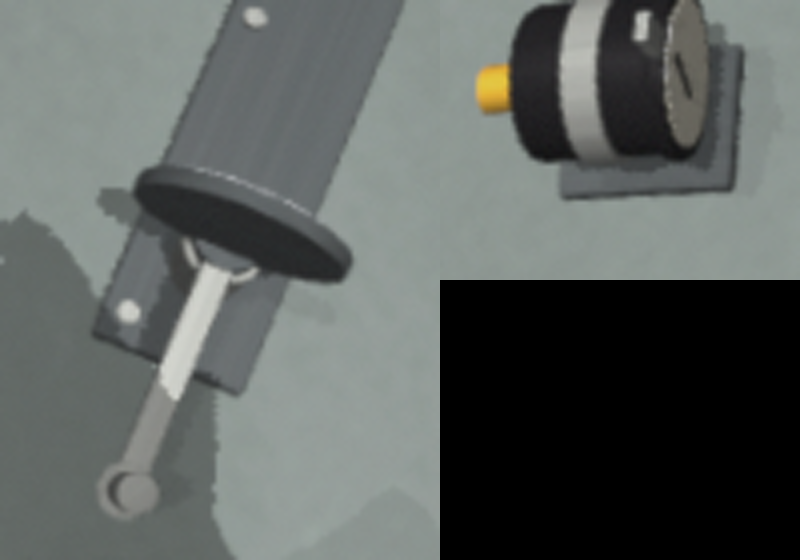

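Run:
```python
from h import *
T=np.load("w10.npy")
A=lambda x,y,z:wat(T,240+x/4,y/4,z)[:2]
an=lambda v:round(np.arctan2(v[1],v[0]),4)
peg=A(134,491,.126);m1,m2=A(140,182,.1),A(349,268,.1);print("peg",peg,"mirror mid",(m1+m2)/2,np.linalg.norm(m1-m2),"normal",an(m2-m1)+np.pi/2,an(m2-m1)-np.pi/2,"peg->mid",np.linalg.norm((m1+m2)/2-peg),an((m1+m2)/2-peg))
for z in(.008,.012,.02):
  a,b,c,d=A(95,332,z),A(238,0,z),A(243,390,z),A(403,0,z);print("rail",an(b-a),an(d-c),"w",np.linalg.norm(a-c),"mid end",(a+c)/2)
print("pegfoot",A(122,490,.074))
for z in(.095,.1,.105):print("gtab",wat(T,160.,6.2,z))
# triangulate tab: wrist rays w2,w10 and top, scene
t=read_camera("top");s=read_camera("scene")
T2=np.load("w2.npy")
rs=[wray(T,160,6.2),wray(T2,415+418/7,140+445/7),ray(t,283.2,121.2),ray(s,198.3,213.3)]
def tri(rs):
    M=0;v=0
    for o,d in rs:
        d=d/np.linalg.norm(d);P=np.eye(3)-np.outer(d,d);M=M+P;v=v+P@o
    X=np.linalg.solve(M,v);return X,[round(float(np.linalg.norm((np.eye(3)-np.outer(d,d)/(d@d))@(X-o))),4) for o,d in rs]
print(tri(rs))
crop(t,(250,95,390,200),5,"pics/t10.png");crop(s,(140,155,250,250),6,"pics/s10.png")
```

```text
peg [ 0.50147839 -0.07842355] mirror mid [ 0.54728425 -0.15367368] 0.06669892107571289 normal -0.9787036732051035 -4.120296326794897 peg->mid 0.08809516978445148 -1.024
rail -1.001 -0.9989 w 0.058631361789945984 mid end [ 0.52752561 -0.12344202]
rail -1.001 -0.9989 w 0.058101562942054666 mid end [ 0.52745095 -0.1228838 ]
rail -1.001 -0.9989 w 0.057041965246272 mid end [ 0.52730163 -0.12176735]
pegfoot [ 0.5010462 -0.078183 ]
gtab [ 0.70620401 -0.05517815  0.095     ]
gtab [ 0.70357599 -0.05526935  0.1       ]
gtab [ 0.70094797 -0.05536054  0.105     ]
(array([ 0.69940495, -0.05619122,  0.10543084]), [0.0014, 0.0035, 0.0038, 0.0036])
```

View pics/s10.png

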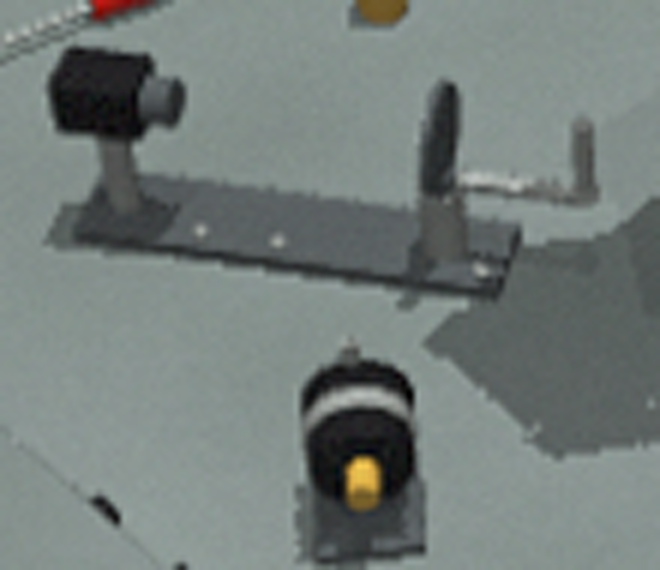

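```bash
python3 g.py 0.501 -0.079 0.15 -2.19; python3 g.py 0.501 -0.079 0.088 -2.19
```

```text
t 16.2 pos [ 0.4601 -0.0203  0.2798] xyaw -2.189 Y [-0.  0. -1.] q [-0.095 -0.101  2.155 -0.     1.087  2.095] F [0.9 0.1 0.5] open 0.0598
row: 2.4 12.98 6.74 0.0 0.001 0.0
t 16.2 pos [ 0.4601 -0.0203  0.2798] xyaw -2.189 Y [-0.  0. -1.] q [-0.095 -0.101  2.155 -0.     1.087  2.095] F [0.9 0.1 0.5] open 0.0598
row: 2.4 19.18 6.75 0.0 0.001 0.0
```

```bash
python3 -m jog '2.4 5 6.7 0 0 0;2.4 10 6.7 0 0 0;2.4 13 6.7 0 0 0;2.4 13 6.7 0 0 0'
python3 - <<'E'
from h import *
p=read_camera("wrist");cv2.imwrite("pics/w11.png",p["img"]);np.save("w11.npy",p["cam_to_world"])
E
python3 g.py
```

```text
t: 16.7
ee_pos: [0.4992, -0.0786, 0.1479]
tcp_rot: [-0.854, 1.653, -1.647]
force: [0.8, -0.3, 0.0]
opening: 0.0601
t 16.75 pos [ 0.5004 -0.0786  0.1499] xyaw -2.19 Y [-0.002  0.    -1.   ] q [-0.202  0.17   2.152  0.     0.822  1.988] F [-0.2  0.   0.4] open 0.0597
```

View pics/w11.png

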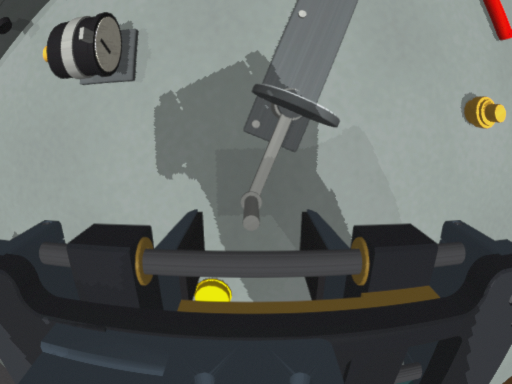

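```bash
python3 - <<'E'
from h import *
T=np.load("w11.npy")
print("peg",wat(T,251,222,.126),"gtab",wat(T,81,33,.1),"mirror mid",(wat(T,254,90,.1)+wat(T,338,121,.1))/2)
E
python3 -m jog '0 3 0 0 0 0;0 6.2 0 0 0 0;0 6.2 0 0 0 0;0 6.2 0 0 0 0'; python3 -m jog '0 0 0 0 0 0;0 0 0 0 0 0;0 0 0 0 0 0;0 0 0 0 0 0;0 0 0 0 0 0;0 0 0 0 0 0;0 0 0 0 0 0;0 0 0 0 0 0' 0 15; python3 g.py
python3 - <<'E'
from h import *
p=read_camera("wrist");cv2.imwrite("pics/w12.png",p["img"])
E
```

```text
peg [ 0.501389   -0.07899226  0.126     ] gtab [ 0.70467641 -0.05232888  0.1       ] mirror mid [ 0.54733958 -0.15317048  0.1       ]
t: 17.25
ee_pos: [0.5021, -0.0788, 0.0901]
tcp_rot: [-0.848, 1.647, -1.65]
force: [0.5, -0.5, 0.8]
opening: 0.06
t: 18.25
ee_pos: [0.5008, -0.0787, 0.088]
tcp_rot: [-0.85, 1.649, -1.649]
force: [-1.0, -0.4, -0.8]
opening: 0.0115
t 18.25 pos [ 0.5008 -0.0787  0.088 ] xyaw -2.19 Y [-0. -0. -1.] q [-0.202  0.28   2.168 -0.     0.694  1.988] F [-1.  -0.4 -0.8] open 0.0115
```

View pics/w12.png

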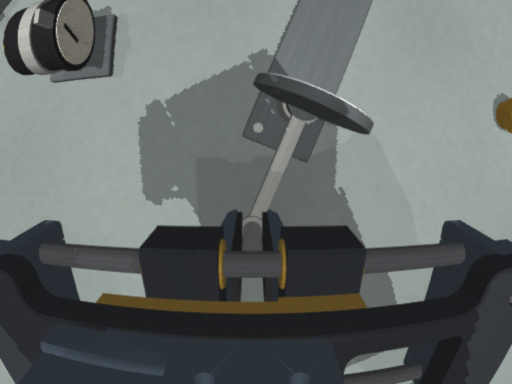

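Run:
```python
import numpy as np
x=np.array([np.cos(-2.19),np.sin(-2.19)]);z=np.array([-x[1],x[0]])
f=lambda p:-.09*np.array([np.cos(p),np.sin(p)])
for a in np.linspace(0,.794,9)[1:]:
    d=(f(-1.01+a)-f(-1.01))*100;print(round(d@x,2),0,round(d@z,2),d.round(2))
```

```text
0.84 0 -0.3 [-0.73 -0.51]
1.71 0 -0.51 [-1.41 -1.09]
2.59 0 -0.64 [-2.03 -1.74]
3.48 0 -0.68 [-2.57 -2.44]
4.38 0 -0.63 [-3.05 -3.2 ]
5.26 0 -0.49 [-3.45 -4.  ]
6.12 0 -0.27 [-3.77 -4.83]
6.96 0 0.04 [-4.   -5.69]
```

```bash
python3 -m jog '0.84 0 -0.3 0 0 0;1.71 0 -0.51 0 0 0;2.59 0 -0.64 0 0 0;3.48 0 -0.68 0 0 0;4.38 0 -0.63 0 0 0;5.26 0 -0.49 0 0 0;6.12 0 -0.27 0 0 0;6.96 0 0.04 0 0 0;6.96 0 0.04 0 0 0;6.96 0 0.04 0 0 0'; python3 g.py
python3 - <<'E'
from h import *
p=read_camera("wrist");cv2.imwrite("pics/w13.png",p["img"]);np.save("w13.npy",p["cam_to_world"])
p=read_camera("scene");crop(p,(140,135,260,250),5,"pics/s13.png")
p=read_camera("top");cv2.imwrite("pics/t13.png",p["img"])
E
```

```text
t: 19.55
ee_pos: [0.4607, -0.1356, 0.088]
tcp_rot: [-0.85, 1.649, -1.649]
force: [-1.3, 3.4, 3.8]
opening: 0.0111
t 19.55 pos [ 0.4607 -0.1356  0.088 ] xyaw -2.19 Y [-0.  0. -1.] q [-0.335  0.243  2.219 -0.     0.679  1.855] F [-1.3  3.4  3.8] open 0.0111
```

View pics/w13.png

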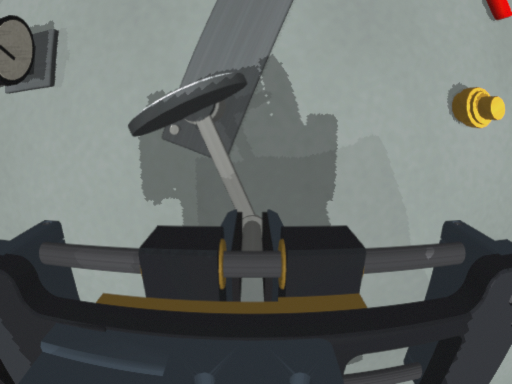

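View pics/s13.png

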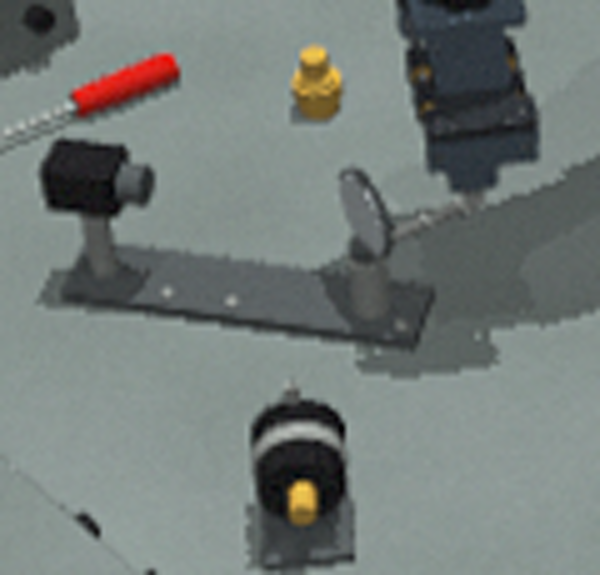

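View pics/t13.png

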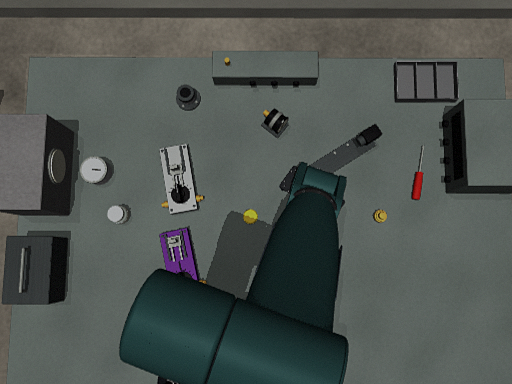

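Run:
```python
from h import *
T=np.load("w13.npy");an=lambda v:round(np.arctan2(v[1],v[0]),3)
a,b=wat(T,131,130,.1),wat(T,244,79,.1);print((a+b)/2,np.linalg.norm(a-b),"normal",an((b-a)[:2])+np.pi/2)
peg=np.array([.4607,-.1356])
for piv in((.549,-.155),(.5475,-.1535),(.547,-.156),((a+b)/2)[:2]):
  piv=np.array(piv)
  for tab in((.701,-.056),(.704,-.053),(.697,-.058)):
    for cam in(-1.0,-1.02):
      f=an(piv-peg);s=2*f-cam;r=np.array(tab)-piv;print(piv.round(4),tab,cam,"mir",f,"y mm",round(1000*(-np.sin(s)*r[0]+np.cos(s)*r[1]),1))
```

```text
[ 0.54773857 -0.15284548  0.1       ] 0.06875614015852183 normal -0.2392036732051035
[ 0.549 -0.155] (0.701, -0.056) -1.0 mir -0.216 y mm 1.7
[ 0.549 -0.155] (0.701, -0.056) -1.02 mir -0.216 y mm -1.9
[ 0.549 -0.155] (0.704, -0.053) -1.0 mir -0.216 y mm 2.6
[ 0.549 -0.155] (0.704, -0.053) -1.02 mir -0.216 y mm -1.1
[ 0.549 -0.155] (0.697, -0.058) -1.0 mir -0.216 y mm 2.2
[ 0.549 -0.155] (0.697, -0.058) -1.02 mir -0.216 y mm -1.4
[ 0.5475 -0.1535] (0.701, -0.056) -1.0 mir -0.203 y mm -5.1
[ 0.5475 -0.1535] (0.701, -0.056) -1.02 mir -0.203 y mm -8.7
[ 0.5475 -0.1535] (0.704, -0.053) -1.0 mir -0.203 y mm -4.3
[ 0.5475 -0.1535] (0.704, -0.053) -1.02 mir -0.203 y mm -8.0
[ 0.5475 -0.1535] (0.697, -0.058) -1.0 mir -0.203 y mm -4.5
[ 0.5475 -0.1535] (0.697, -0.058) -1.02 mir -0.203 y mm -8.1
[ 0.547 -0.156] (0.701, -0.056) -1.0 mir -0.232 y mm 7.3
[ 0.547 -0.156] (0.701, -0.056) -1.02 mir -0.232 y mm 3.7
[ 0.547 -0.156] (0.704, -0.053) -1.0 mir -0.232 y mm 8.4
[ 0.547 -0.156] (0.704, -0.053) -1.02 mir -0.232 y mm 4.6
[ 0.547 -0.156] (0.697, -0.058) -1.0 mir -0.232 y mm 7.7
[ 0.547 -0.156] (0.697, -0.058) -1.02 mir -0.232 y mm 4.1
[ 0.5477 -0.1528] (0.701, -0.056) -1.0 mir -0.196 y mm -8.1
[ 0.5477 -0.1528] (0.701, -0.056) -1.02 mir -0.196 y mm -11.7
[ 0.5477 -0.1528] (0.704, -0.053) -1.0 mir -0.196 y mm -7.3
[ 0.5477 -0.1528] (0.704, -0.053) -1.02 mir -0.196 y mm -11.0
[ 0.5477 -0.1528] (0.697, -0.058) -1.0 mir -0.196 y mm -7.4
[ 0.5477 -0.1528] (0.697, -0.058) -1.02 mir -0.196 y mm -10.9
```

Every estimate puts the line within 12 mm of the tab, most within 8. I'll settle briefly, do a last check and hand in.

```bash
python3 -m jog '0 0 0 0 0 0;0 0 0 0 0 0;0 0 0 0 0 0;0 0 0 0 0 0;0 0 0 0 0 0;0 0 0 0 0 0'
python3 - <<'E'
from h import *
p=read_camera("scene");crop(p,(260,190,400,290),5,"pics/s14.png")
E
python3 g.py
```

```text
t: 20.45
ee_pos: [0.4607, -0.1356, 0.088]
tcp_rot: [-0.85, 1.649, -1.649]
force: [-2.4, 3.4, 4.4]
opening: 0.0115
t 20.5 pos [ 0.4607 -0.1356  0.088 ] xyaw -2.19 Y [-0.  0. -1.] q [-0.335  0.243  2.219  0.     0.679  1.855] F [-2.1  3.8  4.5] open 0.0119
```

View pics/s14.png

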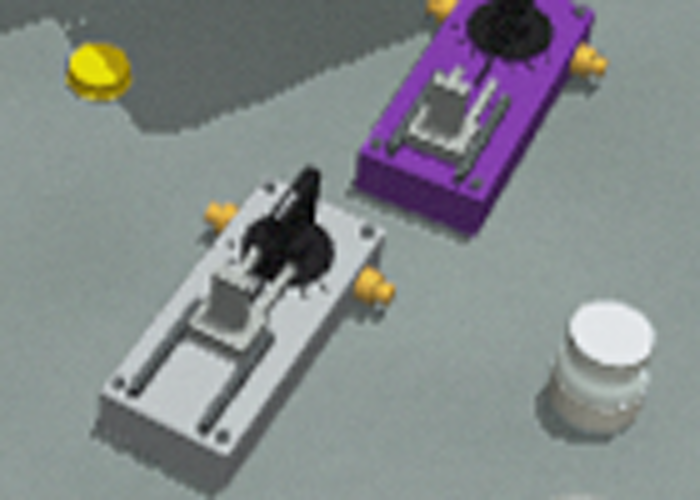

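The fork is home around the pointer and the mirror is held steady.

```bash
python3 -c "
from workcell import env
print(env.sign_off())"
```

```text
the job is handed in; nothing more can be done
None
```

The job was handed in at about 20.5 s of the 51 s allowed. No verdict was reported.

- **Knob:** I turned the silver regulator's knob about 0.93 rad clockwise. In the wrist picture the pointer and the long set mark lay in one line, to about a pixel.
- **Fork:** I slid it about 45 mm until it pressed on its stop with 8 N. The last scene picture shows its prongs either side of the pointer.
- **Mirror:** I gripped the peg and swung it about 0.79 rad, against about 0.80 rad computed from the camera and tab directions. It is still held by the peg, with the grip set to 15 N and the arm still.

**Checks that disagreed:** depending on which estimate of the mirror's pivot I used, the reflected line passes between 1 and 12 mm from the limit tab. All of these are inside the 20 mm allowed. The mirror's angle read off the disc in the wrist picture was about 0.02 rad from the one given by the peg's position.

The last pictures showed the loose things where they lay at the start. I checked that by eye and did not measure it. The purple look-alike was not touched.

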